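# Free the pusher jammed in the vegetable feed chute

## Task

The wooden T-shaped pusher has slipped stem-first down the vegetable feed chute and its wide head is jammed under the steel lips. Push it back up the slope from its lower end until the head is out in the open hopper, then lift it out and lay it flat in the clear part of the shallow tray, on the tray's bottom and without dropping it in. Leave the slicing disc, pan and jar where they are.

Things in the scene. Friction and masses are not known exactly. Their poses are not given: they have to be found in the camera images.
- chute: Fixed sloping steel chute, 320 mm long, on a grey base. Origin on the table, axes level; +y is uphill, x across. Along its centre line the floor rises 14 degrees towards +y. Below, s is the distance uphill along the floor from point chute_floor, n the height square to the floor. Things stay where they are left on the floor (friction 0.5 to 0.7).
- chute_floor (a point): Point s = 0 on the floor's centre line, 105 mm above the chute's origin. Inside widths: throat 58 mm from the open lower end s = -140 to s = -25 mm, then spreading evenly to 200 mm at s = 76 mm. Walls n = 0 to 50 mm. Two fixed flat lips on the walls (n = 50 to 54 mm) from s = -25 to 50 mm leave a 58 mm slot open above the middle.
- chute_hopper (a point): Point s = 100 mm on the floor's centre line, in the hopper: open above, 200 mm wide inside from s = 76 mm to the end wall at s = 180 mm, walls n = 0 to 50 mm.
- pusher_mid (a point): Centre (half-way up, near the balance point) of the loose wooden T-shaped pusher, about 0.2 kg, 40 mm thick. Its y runs from stem to head, z square to its flat faces. Stem 44 mm wide, y = -70 to 20 mm; head 100 mm wide, y = 20 to 48 mm. It starts flat on the chute floor, head uphill under the lips against the spreading walls, this point near s = -13 mm, the stem's end in the throat.
- pusher_head (a point): Centre of the pusher's wide head, 34 mm along its y axis from pusher_mid, half-way up. Starts near s = 20 mm. After a push of about 105 mm up the floor the stem, too, can be gripped across pusher_mid, clear of the lips.
- tray: Fixed shallow metal tray, outside 270 (x) by 185 (y) by 28 mm high, walls and bottom 4 mm. Origin at the centre of its underside. Its clear part is the -x end: from the wall at x = -131 mm to x = 35 mm, the full inner width; the disc lies at the +x end.
- disc: Bystander: round steel slicing disc, 88 mm across, 8 mm thick with a hub 24 mm high, in the tray near x = 82 mm. Origin under its centre.
- pan: Bystander: open steel pan 150 x 120 x 45 mm under the chute's lower end. Origin under its centre.
- jar: Bystander: amber jar 60 mm across, 85 mm tall, beside the hopper on the side away from the robot. Origin under its centre.
Mind the look-alikes: they are no part of the job. What is shaped like the part that bears pusher_mid but blue is not meant.

How it is judged:
By the outcome, as a careful person would: the job done as asked, in the order asked, and still so for the second after the job is handed in, with the robot touching nothing.
It also fails if it takes over 66 s, if anything falls off the work surface, if the arm or the gripper's body presses on something with over 40 N, if the wrist force passes 120 N, or if a joint passes its speed limit or range.

## Robot

A 7-joint arm with a two-finger parallel gripper is mounted at the origin on the work surface. World frame = base frame: x ahead of the robot, y to its left, z up, the work surface at z = 0. Lengths are in m, angles in rad, forces in N, time in s.
With the tool pointing down it reaches from about 0.425 to 0.875 m from the base axis. Payload 4.7 kg.
Tool frame: the origin (TCP) lies midway between the tips of the shut fingers; the grasp point (between the pads) lies 19 mm behind it; z points along the fingers, x is the direction in which the jaws open and shut, and the axes are right-handed (so a half turn about z gives the same grasp; the last joint's range is limited). The gripper opens to 87 mm and grips with 3 to 60 N. Pads are 19 mm wide; open, the fingers measure 117 mm over their backs; the gripper's body (75 mm by 190 mm) begins 51 mm behind the grasp point.
Start: joints at [1.157, 0.321, -0.07, 1.45, 0.023, 1.371, -0.057], TCP at [0.27, -0.591, 0.223] pointing down, gripper open.
Joint ranges: [-2.86, 2.86], [-0.3, 2.09], [-1.38, 1.24], [0.06, 2.45], [-1.56, 4.7], [0.09, 2.05], [-2.69, 2.69]. Speed limits (rad/s): [2.57, 2.57, 3.14, 3.14, 3.14, 3.14, 3.14].

## Interface

Orientations are given as a rotation vector (axis times angle).
In Python, from plant import readout, read_camera, job, search_frame, cut_out gives the robot as it stands. The module is installed in compiled form; this text tells all that it offers.
- The arm moves only by the tool arm_command, never from a script. Its argument "increments" is a list of rows, each a list of 3 entries, a list of its own where there are three numbers: the shift along the tool's x, y, z in mm, then the turn, a rotation vector about the tool's x, y, z in rad, then the closure, from 0 (fully open) to 1 (shut). In form: [[[tx, ty, tz], [ax, ay, az], fingers], ...]. A call has 1 to 20 rows; each row shifts and turns the commanded pose from where the row before left it, along the tool's axes as they then stand; what a row does not reach is not made up. A row lasts 1/12 s, in which the tool goes at most 41.7 mm and 7.16 degrees, less where a joint would pass 70% of its speed; a pose out of reach is approached as far as the arm can. A call with a gripper value outside its range is refused whole. The fingers move at their own pace and stop on an object; "grip_force" is the grip in N (left out, the last holds). Time passes only in rows, so rows that do not move let the fingers close. It gives the time, the measured TCP pose, the force and the opening at its end, in the units of the state.
- readout.get_obs(): the state, without advancing time (a new reading comes with each control period).
- read_camera(name): name is "side" or "top"; returns a dict with "pixels" (480x640x3 uint8, red, green, blue), "fx", "fy", "cx", "cy" (pixels), "extrinsics" (4x4, takes a point from world to camera coordinates). Camera axes: x right, y down, z forward; pixel columns grow to the right and rows downward; lengths in m; the calibration is good to about 2 mm. A picture is of the moment at which its call begins. There is no depth.
- job.finish_job(): hands the job in, once; it reports no verdict.
Trained networks look in a picture, given as the dict that the camera call returned (one of the last four; its "shot" number tells which), for a name from the list of things; names that differ only in an ending like _2 or _b are one class to them, and where a whole thing is asked for, a point or a joint stands for the part that bears it (a point fixed in the world has none). Each returns a list of dicts, best first, with "confidence" (0 to 1); they miss things now and then, are a little off and sometimes report something else, mostly with a low value. They report only what shows in the picture. A call takes as long as a camera call. They do not tell look-alikes from the thing itself.
- search_frame(picture, thing): "xyz" ([x, y, z] in m, in world coordinates, good to about 4 mm: the middle of the surface that is visible of it).
- cut_out(picture, thing): "pixels" (480x640 bool, what is visible of it).
The state is a dict: "time_s": time; "q": joint angles; "dq": joint speeds; "effort": joint torques, N m; "ee_pos": TCP position; "eef_rot": TCP orientation; "force": force on the tool from outside, world axes, zero at the start; "ft_torque": the same for the moment, N m; "gripper_width": opening from 0.0 (shut) to 1.0 (fully open).
Only numpy, scipy, OpenCV 4.12 (cv2) and the standard library are available. Lean on these libraries where they do the work, as an engineer would, in place of code of your own. Each camera call takes 0.05 s, during which the arm holds its last target.

## Working session

There is one attempt and no reset: what is moved stays moved. The work goes in short steps, Python scripts to look and compute and a tool call to move; the robot and the scene stay as the last step left them, time stands still between calls to the robot, and variables do not carry over. Pictures are saved under pics/ and viewed, and the job is handed in when it is done.

Besides the shell and the picture viewer there is one more tool, called after "Call:" as a command line: name --argument value ..., lists and objects as JSON in quotes. arm_command: Moves the arm, as the interface text tells. Its arguments: {"type":"object","properties":{"increments":{"type":"array"},"grip_force":{"type":"number"}},"required":["increments"]}

```bash
mkdir -p pics; cat > h.py <<'E'
import numpy as np,cv2
from plant import readout, read_camera, job, search_frame, cut_out
from scipy.spatial.transform import Rotation as R
def save(p,n): cv2.imwrite('pics/'+n,cv2.cvtColor(p,cv2.COLOR_RGB2BGR))
def proj(c,P):
    P=np.atleast_2d(P);E=c['extrinsics'];q=P@E[:3,:3].T+E[:3,3]
    return np.c_[q[:,0]/q[:,2]*c['fx']+c['cx'],q[:,1]/q[:,2]*c['fy']+c['cy']]
def ray(c,uv):
    E=np.array(c['extrinsics']);d=E[:3,:3].T@np.array([(uv[0]-c['cx'])/c['fx'],(uv[1]-c['cy'])/c['fy'],1]);o=-E[:3,:3].T@E[:3,3]
    return o,d/np.linalg.norm(d)
def atz(c,uv,z):
    o,d=ray(c,uv);return o+d*(z-o[2])/d[2]
def tri(c1,u1,c2,u2):
    o1,d1=ray(c1,u1);o2,d2=ray(c2,u2)
    A=np.c_[d1,-d2];t=np.linalg.lstsq(A,o2-o1,rcond=None)[0]
    a=o1+d1*t[0];b=o2+d2*t[1];return (a+b)/2,np.linalg.norm(a-b)
E
python3 - <<'E'
from h import *
np.set_printoptions(precision=4,suppress=True)
print(readout.get_obs())
for n in('top','side'):
    c=read_camera(n);save(c['pixels'],n+'0.png');print(n,c['fx'],c['cx'],c['cy'],c['extrinsics'])
    for t in('chute','pusher_mid','pusher_head','tray','disc','pan','jar','chute_hopper','chute_floor'):
        print(t,[(np.round(r['xyz'],3).tolist(),round(r['confidence'],2)) for r in search_frame(c,t)][:4])
E
```

```text
{'time_s': 0.0, 'q': array([ 1.1571,  0.3219, -0.0701,  1.4517,  0.0226,  1.3708, -0.0569]), 'dq': array([-0.0009,  0.0022, -0.0011,  0.0002, -0.0001,  0.0002, -0.    ]), 'effort': array([ -0.0005, -49.1291,  -0.4041, -31.2528,  -0.0639,   0.0439,
         0.0002]), 'ee_pos': array([ 0.2694, -0.5909,  0.2214]), 'eef_rot': array([-2.6416,  1.6986,  0.0027]), 'force': array([0.1574, 0.4341, 0.5206]), 'ft_torque': array([-0.0738, -0.0177, -0.0179]), 'gripper_width': 1.0001926681159754}
top 566.1773883470906 319.19186556760684 248.09169619171655 [[-0.1222 -0.9925 -0.0005 -0.0101]
 [-0.9704  0.1196 -0.21    0.6148]
 [ 0.2085 -0.0252 -0.9777  1.2241]
 [ 0.      0.      0.      1.    ]]
chute [([0.522, 0.252, 0.136], 0.88), ([0.556, -0.187, 0.011], 0.33)]
pusher_mid [([0.708, -0.019, 0.038], 0.69), ([0.525, 0.167, 0.138], 0.67)]
pusher_head [([0.532, 0.17, 0.137], 0.94), ([0.705, -0.014, 0.036], 0.59), ([0.457, -0.202, 0.004], 0.24)]
tray [([0.454, -0.203, 0.004], 0.6)]
disc [([0.555, -0.183, 0.01], 0.97), ([0.533, 0.169, 0.138], 0.61)]
pan [([0.531, -0.018, -0.001], 0.68), ([0.522, 0.258, 0.131], 0.2)]
jar [([0.68, 0.3, 0.086], 0.95)]
chute_hopper [([0.521, 0.258, 0.138], 0.78)]
chute_floor [([0.521, 0.253, 0.128], 0.92)]
side 477.1008484343308 324.5725235846145 231.81311039816103 [[-0.9169 -0.3987 -0.0177  0.516 ]
 [-0.2987  0.7149 -0.6322  0.2942]
 [ 0.2648 -0.5744 -0.7746  0.933 ]
 [ 0.      0.      0.      1.    ]]
chute [([0.528, 0.286, 0.138], 0.74)]
pusher_mid [([0.703, -0.008, 0.038], 0.83)]
pusher_head [([0.698, -0.006, 0.038], 0.86), ([0.531, 0.201, 0.137], 0.79), ([0.458, -0.204, 0.004], 0.35)]
tray [([0.46, -0.205, 0.009], 0.63)]
disc [([0.561, -0.178, 0.012], 0.77)]
pan [([0.523, -0.034, 0.002], 0.87)]
jar [([0.693, 0.311, 0.084], 0.93)]
chute_hopper [([0.523, 0.289, 0.138], 0.78)]
chute_floor [([0.522, 0.289, 0.136], 0.75)]
```

View pics/top0.png

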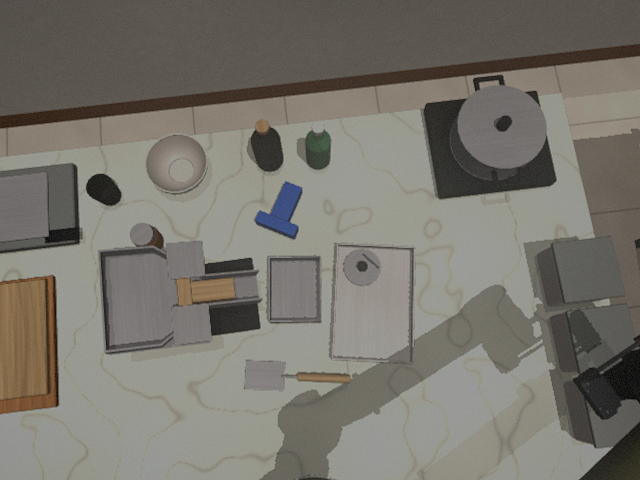

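View pics/side0.png

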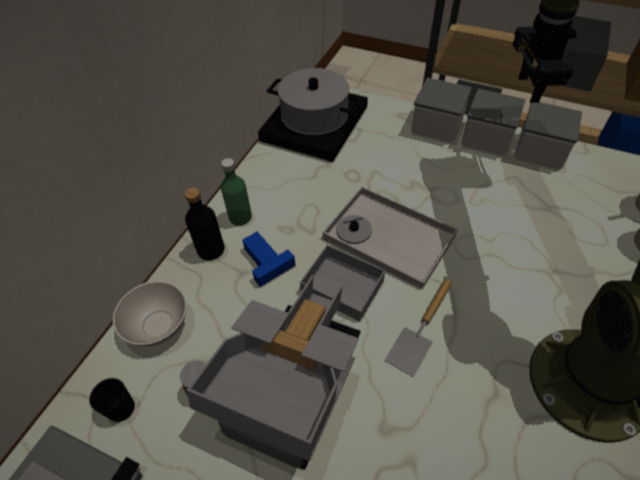

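The wooden T lies in the chute (top (212,290), side (297,332)). The blue T (top (280,210), side (268,258)) is the look-alike. Next, enlarged crops to confirm this and measure corners.

```bash
python3 - <<'E'
import cv2
a=cv2.imread('pics/top0.png')[230:370,90:270];cv2.imwrite('pics/topc.png',cv2.resize(a,None,fx=4.2,fy=4.2,interpolation=cv2.INTER_CUBIC))
a=cv2.imread('pics/side0.png')[270:470,180:390];cv2.imwrite('pics/sidec.png',cv2.resize(a,None,fx=3,fy=3,interpolation=cv2.INTER_CUBIC))
a=cv2.imread('pics/top0.png')[230:370,260:430];cv2.imwrite('pics/topt.png',cv2.resize(a,None,fx=4,fy=4,interpolation=cv2.INTER_CUBIC))
E
```

```text
(no output)
```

View pics/topc.png

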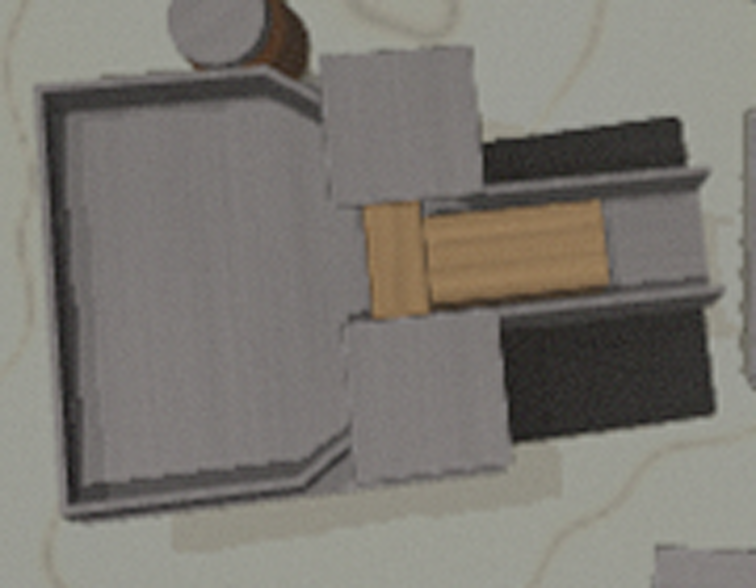

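View pics/sidec.png

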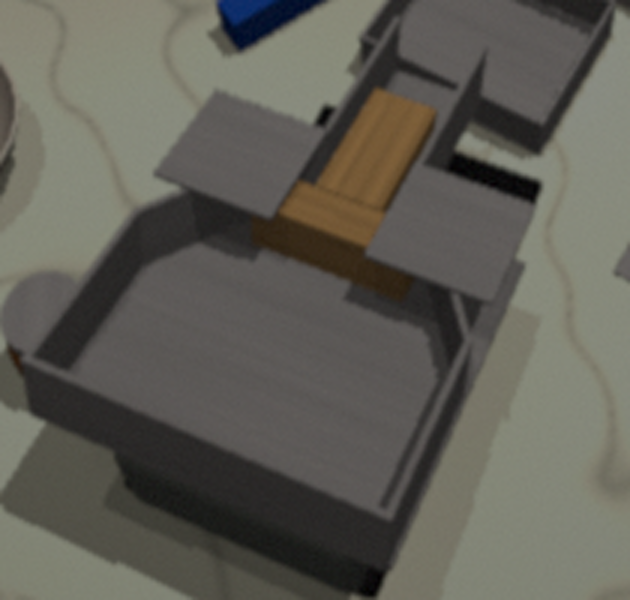

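View pics/topt.png

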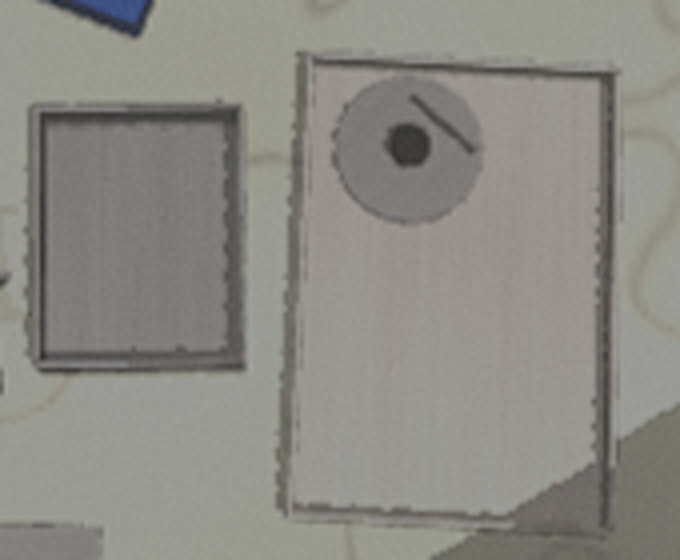

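```bash
cat > fit.py <<'E'
from h import *
from scipy.optimize import least_squares
import pickle,sys
np.set_printoptions(precision=4,suppress=True)
cT=read_camera('top');cS=read_camera('side')
pickle.dump({k:{a:cc[a] for a in('fx','fy','cx','cy','extrinsics')} for k,cc in(('T',cT),('S',cS))},open('cam.pkl','wb'))
a=np.radians(14);ca,sa=np.cos(a),np.sin(a)
def W(p,pts):
    pts=np.asarray(pts,float);c,s=np.cos(p[3]),np.sin(p[3])
    X=pts[:,0];Y=pts[:,1]*ca-pts[:,2]*sa;Z=.105+pts[:,1]*sa+pts[:,2]*ca
    return np.c_[p[0]+c*X-s*Y,p[1]+s*X+c*Y,p[2]+Z]
uT=lambda u,v:((u+.5)/4.2-.5+90,(v+.5)/4.2-.5+230)
uS=lambda u,v:((u+.5)/3-.5+180,(v+.5)/3-.5+270)
def lip(xo):return [[.029,-.025,.054],[.029,.05,.054],[-.029,.05,.054],[-.029,-.025,.054],[xo,.05,.054],[xo,-.025,.054],[-xo,.05,.054],[-xo,-.025,.054]]
ob_T=np.array([uT(*q) for q in [(482,190),(330,206),(345,325),(500,312),(320,55),(470,46),(358,483),(511,467)]])
ob_S=np.array([uS(*q) for q in [(322,130),(272,215),(367,253),(432,168),(157,174),(217,93),(492,300),(537,203)]])
def f(p):
    P=W(p,lip(p[4]));return np.r_[(proj(cT,P)-ob_T).ravel(),(proj(cS,P)-ob_S).ravel()]
r=least_squares(f,[.52,.2,0,.1,.1],loss='soft_l1');p=r.x
print('chute',p,'yaw deg',np.degrees(p[3]));print(r.fun.reshape(-1,2))
# stem end top corners n=.04
for n,(t,s) in {'end+':((602,200),(378,90)),'end-':((608,283),(437,108))}.items():
    Q,e=tri(cT,uT(*t),cS,uS(*s));d=Q-p[:3];c,sn=np.cos(p[3]),np.sin(p[3])
    x=c*d[0]+sn*d[1];y=-sn*d[0]+c*d[1];z=d[2]-.105
    print(n,Q,e,'x,s,n',x,y*ca+z*sa,-y*sa+z*ca)
pickle.dump(p,open('chute.pkl','wb'))
# tray fit: rim outer top corners; 4x topt
uR=lambda u,v:((u+.5)/4-.5+260,(v+.5)/4-.5+230)
for q in[(298,54),(617,72),(608,532),(282,517)]: print('tray rim z.028',atz(cT,uR(*q),.028))
for q in [(368,190),(324,236),(457,233),(412,284)]: print('side tray',atz(cS,q,.028))
print('pan rim',[atz(cT,uR(*q),.045) for q in[(32,104),(244,104),(244,368),(34,370)]])
im=[cT['pixels'].copy(),cS['pixels'].copy()]
for c,i,nm in((cT,im[0],'ovT.png'),(cS,im[1],'ovS.png')):
    def L(pts):cv2.polylines(i,[np.round(proj(c,W(p,pts))*16).astype(np.int32)],True,(255,0,0),1,cv2.LINE_AA,4)
    L([[.1,.18,0],[.1,.076,0],[.029,-.025,0],[.029,-.14,0],[-.029,-.14,0],[-.029,-.025,0],[-.1,.076,0],[-.1,.18,0]])
    L([[.1,.18,.05],[.1,.076,.05],[.029,-.025,.05],[.029,-.14,.05],[-.029,-.14,.05],[-.029,-.025,.05],[-.1,.076,.05],[-.1,.18,.05]])
a1=cv2.resize(im[0][230:370,90:270],None,fx=4,fy=4);save(a1,'ovT.png')
save(cv2.resize(im[1][270:470,180:390],None,fx=3,fy=3),'ovS.png')
E
python3 fit.py
```

```text
chute [ 0.5308  0.1984 -0.0021  0.0231  0.1055] yaw deg 1.3243930393283587
[[ 1.0848  1.2098]
 [ 0.5243  1.0299]
 [-0.5003  0.4338]
 [-0.3214 -0.6065]
 [-0.3752  1.2556]
 [ 0.2315  0.4064]
 [-0.1539  0.298 ]
 [ 0.9494 -0.7266]
 [ 1.9291 -0.244 ]
 [-0.0964  0.9806]
 [-0.8056  0.055 ]
 [-5.4928 -2.4417]
 [-0.9472 -0.214 ]
 [-0.1857 -1.1969]
 [ 0.1282  0.5454]
 [-0.361   0.258 ]]
end+ [0.555  0.1084 0.1182] 0.00323444271521909 x,s,n 0.022154236203219532 -0.08412057169131723 0.03677989282141767
end- [0.5121 0.1087 0.1238] 0.0012735797270194216 x,s,n -0.020694180941718102 -0.08151481441249665 0.04190734343010913
tray rim z.028 [ 0.6245 -0.1224  0.028 ]
tray rim z.028 [ 0.5909 -0.3066  0.028 ]
tray rim z.028 [ 0.3303 -0.2601  0.028 ]
tray rim z.028 [ 0.3609 -0.0794  0.028 ]
side tray [ 0.5701 -0.3     0.028 ]
side tray [ 0.6142 -0.1162  0.028 ]
side tray [ 0.3248 -0.2472  0.028 ]
side tray [ 0.3813 -0.0668  0.028 ]
pan rim [array([0.6102, 0.0346, 0.045 ]), array([ 0.5953, -0.0868,  0.045 ]), array([ 0.4449, -0.0682,  0.045 ]), array([0.4582, 0.0492, 0.045 ])]
```

View overlay.

View pics/ovT.png

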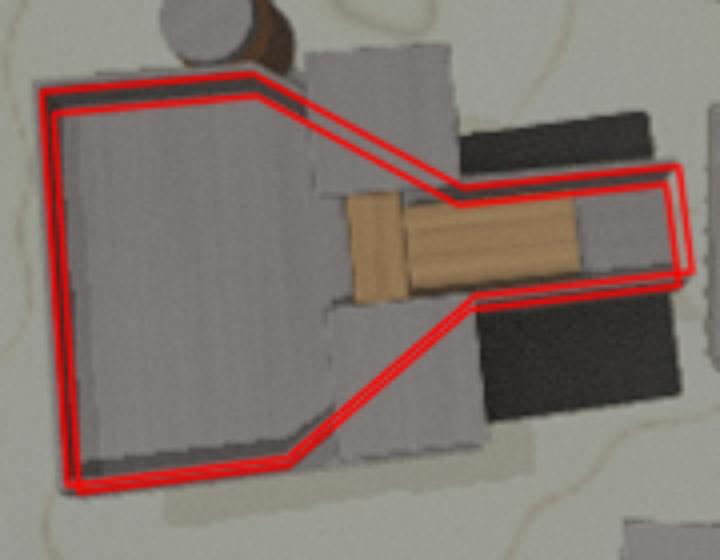

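View pics/ovS.png

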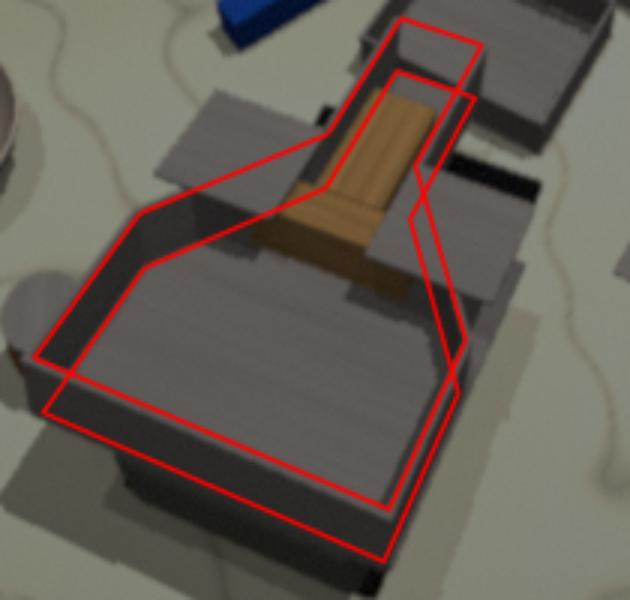

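```bash
cat > plan.py <<'E'
from h import *
import pickle
np.set_printoptions(precision=4,suppress=True)
a=np.radians(14);ca,sa=np.cos(a),np.sin(a)
CH=pickle.load(open('chute.pkl','rb'))
def chute_pos(x,s,n):
    c,q=np.cos(CH[3]),np.sin(CH[3]);Y=s*ca-n*sa
    return np.array([CH[0]+c*x-q*Y,CH[1]+q*x+c*Y,CH[2]+.105+s*sa+n*ca])
def to_chute(P):
    d=np.asarray(P)-CH[:3];c,q=np.cos(CH[3]),np.sin(CH[3]);x=c*d[0]+q*d[1];y=-q*d[0]+c*d[1];z=d[2]-.105
    return np.array([x,y*ca+z*sa,-y*sa+z*ca])
def chute_rot(flip=1):
    Rc=R.from_euler('z',CH[3]).as_matrix()
    z=Rc@[0,sa,-ca];x=Rc@[flip,0,0];return R.from_matrix(np.c_[x,np.cross(z,x),z])
def level_rot(yaw,flip=1):
    z=np.array([0,0,-1.]);x=flip*np.array([np.cos(yaw),np.sin(yaw),0]);return R.from_matrix(np.c_[x,np.cross(z,x),z])
def state():
    o=readout.get_obs();return o,np.array(o['ee_pos']),R.from_rotvec(o['eef_rot'])
def rel(P,Rt,cur=None):
    o,p,r=state()
    if cur:p,r=cur
    w=(r.inv()*Rt).as_rotvec();d=Rt.inv().apply(np.asarray(P)-p)
    print('rot(tool now)',w,'|w|',np.linalg.norm(w),' then shift mm in target frame',d*1000)
    return w,d
E
python3 - <<'E'
import re
s=open('fit.py').read()
s=s.replace("P=W(p,lip(p[4]));return","p=np.array(p);p[2]=0;P=W(p,lip(p[4]));e=(proj(cS,P)-ob_S);e[3]=0;return").replace("(proj(cS,P)-ob_S).ravel()","e.ravel()").replace("p=r.x","p=r.x;p[2]=0")
open('fit2.py','w').write(s)
E
python3 fit2.py | head -20
python3 - <<'E'
from plan import *
o,p,r=state();print(o['time_s'],p,r.as_matrix())
P=chute_pos(0,-.108,.09);print(P)
for f in(1,-1):rel(P,chute_rot(f))
E
```

```text
chute [0.5306 0.1986 0.     0.0236 0.1054] yaw deg 1.3529243857196311
[[ 0.8002  1.1304]
 [ 0.1703  0.9729]
 [-0.8392  0.4246]
 [-0.5899 -0.6401]
 [-0.7425  1.202 ]
 [-0.0671  0.332 ]
 [-0.4786  0.2865]
 [ 0.6955 -0.7643]
 [ 1.8702 -0.7072]
 [-0.1813  0.5574]
 [-0.8156 -0.3645]
 [ 0.      0.    ]
 [-1.0561 -0.615 ]
 [-0.2617 -1.637 ]
 [ 0.1444  0.1018]
 [-0.3355 -0.2299]]
end+ [0.555  0.1084 0.1182] 0.00323444271521909 x,s,n 0.022277082402721856 -0.08482056396181885 0.034779122439770556
end- [0.5121 0.1087 0.1238] 0.0012735797270194216 x,s,n -0.020570688093088072 -0.08219410358834046 0.03990141118721831
tray rim z.028 [ 0.6245 -0.1224  0.028 ]
1.2 [ 0.2696 -0.5914  0.2226] [[ 0.4149 -0.9098 -0.    ]
 [-0.9098 -0.4149 -0.0001]
 [ 0.0001  0.0001 -1.    ]]
[0.5336 0.072  0.1662]
rot(tool now) [ 0.216  -0.1425 -1.1604] |w| 1.1889499805845631  then shift mm in target frame [ 279.5329 -623.9054  213.683 ]
rot(tool now) [-0.1591 -0.2412  1.9637] |w| 1.9848919430586798  then shift mm in target frame [-279.5329  623.9054  213.683 ]
```

Call:
arm_command --increments '[[[0, 0, 0], [0.0108, -0.0071, -0.058], 0], [[0, 0, 0], [0.0108, -0.0071, -0.058], 0], [[0, 0, 0], [0.0108, -0.0071, -0.058], 0], [[0, 0, 0], [0.0108, -0.0071, -0.058], 0], [[0, 0, 0], [0.0108, -0.0071, -0.058], 0], [[0, 0, 0], [0.0108, -0.0071, -0.058], 0], [[0, 0, 0], [0.0108, -0.0071, -0.058], 0], [[0, 0, 0], [0.0108, -0.0071, -0.058], 0], [[0, 0, 0], [0.0108, -0.0071, -0.058], 0], [[0, 0, 0], [0.0108, -0.0071, -0.058], 0], [[0, 0, 0], [0.0108, -0.0071, -0.058], 0], [[0, 0, 0], [0.0108, -0.0071, -0.058], 0], [[0, 0, 0], [0.0108, -0.0071, -0.058], 0], [[0, 0, 0], [0.0108, -0.0071, -0.058], 0], [[0, 0, 0], [0.0108, -0.0071, -0.058], 0], [[0, 0, 0], [0.0108, -0.0071, -0.058], 0], [[0, 0, 0], [0.0108, -0.0071, -0.058], 0], [[0, 0, 0], [0.0108, -0.0071, -0.058], 0], [[0, 0, 0], [0.0108, -0.0071, -0.058], 0], [[0, 0, 0], [0.0108, -0.0071, -0.058], 0]]'

```text
time_s: 2.87
ee_pos: [0.2695, -0.5916, 0.2225]
eef_rot: [-2.897, -0.037, 0.004]
force: [-0.6, -0.1, 0.1]
gripper_width: 1.001
```

Call:
arm_command --increments '[[[14, -31, 9], [0, 0, 0], 0.9], [[14, -31, 9], [0, 0, 0], 0.9], [[14, -31, 9], [0, 0, 0], 0.9], [[14, -31, 9], [0, 0, 0], 0.9], [[14, -31, 9], [0, 0, 0], 0.9], [[14, -31, 9], [0, 0, 0], 0.9], [[14, -31, 9], [0, 0, 0], 0.9], [[14, -31, 9], [0, 0, 0], 0.9], [[14, -31, 9], [0, 0, 0], 0.9], [[14, -31, 9], [0, 0, 0], 0.9], [[14, -31, 9], [0, 0, 0], 0.9], [[14, -31, 9], [0, 0, 0], 0.9], [[14, -31, 9], [0, 0, 0], 0.9], [[14, -31, 9], [0, 0, 0], 0.9], [[14, -31, 9], [0, 0, 0], 0.9], [[14, -31, 9], [0, 0, 0], 0.9], [[14, -31, 9], [0, 0, 0], 0.9], [[14, -31, 9], [0, 0, 0], 0.9], [[14, -31, 9], [0, 0, 0], 0.9], [[0, 0, 0], [0, 0, 0], 0.9]]'

```text
time_s: 4.53
ee_pos: [0.5224, 0.0361, 0.2]
eef_rot: [-2.893, -0.049, 0.002]
force: [0.0, 1.8, 0.8]
gripper_width: 0.098
```

```bash
python3 - <<'E'
from plan import *
o,p,r=state();print(o['time_s'],p,o['gripper_width'],o['q'],to_chute(p))
rel(chute_pos(0,-.108,.08),chute_rot(1))
for n in('top','side'):
    c=read_camera(n);save(c['pixels'],n+'1.png')
E
```

```text
4.5333 [0.5224 0.0361 0.2   ] 0.09805714356737241 [ 0.7238  0.131  -0.7183  1.7797 -0.1694  1.2751  0.0937] [-0.0121 -0.1345  0.1315]
rot(tool now) [-0.0038 -0.0003  0.0102] |w| 0.01088304659840248  then shift mm in target frame [ 12.0786 -26.4502  51.4681]
```

Call:
arm_command --increments '[[[0, 0, 0], [-0.004, 0, 0.01], 0.9], [[4, -9, 10], [0, 0, 0], 0.9], [[4, -9, 10], [0, 0, 0], 0.9], [[4, -8, 10], [0, 0, 0], 0.9], [[0, 0, 10], [0, 0, 0], 0.9], [[0, 0, 0], [0, 0, 0], 0.9], [[0, 0, 0], [0, 0, 0], 0.9]]'

```text
time_s: 5.22
ee_pos: [0.5323, 0.0607, 0.1657]
eef_rot: [-2.902, -0.016, 0.007]
force: [-0.2, -0.3, 1.0]
gripper_width: 0.1
```

```bash
python3 - <<'E'
from plan import *
o,p,r=state();print(o['time_s'],p,o['gripper_width'],to_chute(p)*1000)
rel(chute_pos(0,-.108,.01),chute_rot(1))
for n in('top','side'):
    c=read_camera(n);save(c['pixels'],n+'2.png')
a=cv2.imread('pics/top2.png')[200:380,90:330];b=cv2.imread('pics/side2.png')[230:470,180:420]
cv2.imwrite('pics/m2.png',np.hstack([cv2.resize(a,(400,300)),cv2.resize(b,(400,300*1))]))
cv2.imwrite('pics/s2.png',cv2.resize(b,(600,600)))
E
```

```text
5.2167 [0.5323 0.0607 0.1657] 0.10026072099508722 [  -1.5183 -119.0966   92.2644]
rot(tool now) [ 0.0048  0.0007 -0.0127] |w| 0.013556814827314287  then shift mm in target frame [  1.5183 -11.0966  82.2644]
```

View pics/s2.png

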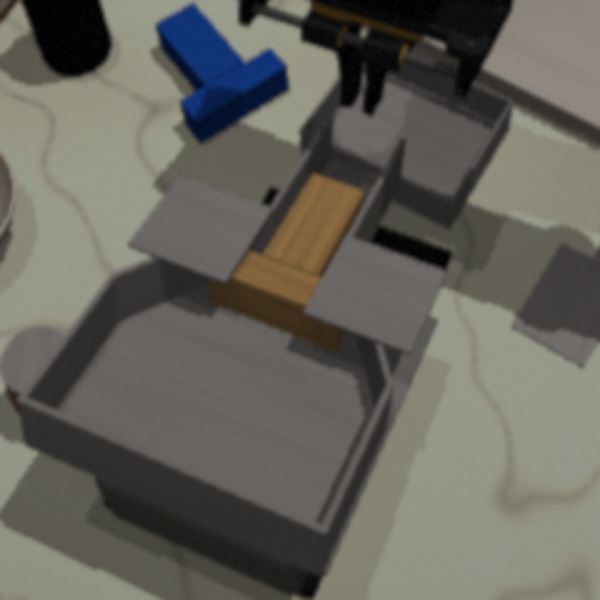

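View pics/top2.png

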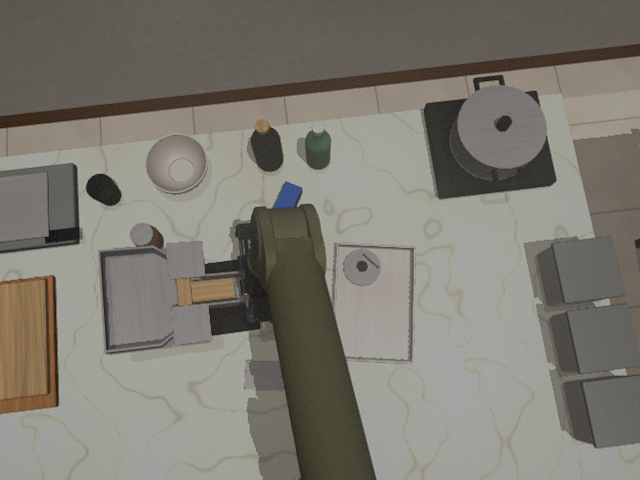

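The side view shows the nearly shut fingers over the throat's lower end (crop px (365,95)) and the stem end at (340,180). I'll lower them in below the stem end.

Call:
arm_command --increments '[[[1.5, -4, 10], [0, 0, 0], 0.9], [[0, -4, 15], [0, 0, 0], 0.9], [[0, -3, 15], [0, 0, 0], 0.9], [[0, 0, 15], [0, 0, 0], 0.9], [[0, 0, 15], [0, 0, 0], 0.9], [[0, 0, 10], [0, 0, 0], 0.9], [[0, 0, 0], [0, 0, 0], 0.9], [[0, 0, 0], [0, 0, 0], 0.9], [[0, 0, 0], [0, 0, 0], 0.9]]'

```text
time_s: 6.07
ee_pos: [0.5346, 0.0919, 0.092]
eef_rot: [-2.902, -0.019, 0.004]
force: [0.1, 0.1, 0.0]
gripper_width: 0.096
```

```bash
python3 - <<'E'
from plan import *
o,p,r=state();print(o['time_s'],p,o['gripper_width'],to_chute(p)*1000,o['force'])
rel(chute_pos(0,.012,.01),chute_rot(1))
c=read_camera('side');save(cv2.resize(c['pixels'][230:470,180:420],(600,600)),'s3.png')
E
```

```text
6.0667 [0.5346 0.0919 0.092 ] 0.09616629451239335 [   1.4361 -106.7356   13.2002] [0.1107 0.0947 0.0285]
rot(tool now) [ 0.0043 -0.0017 -0.0106] |w| 0.011601098618988705  then shift mm in target frame [  -1.4361 -118.7356    3.2002]
```

View pics/s3.png

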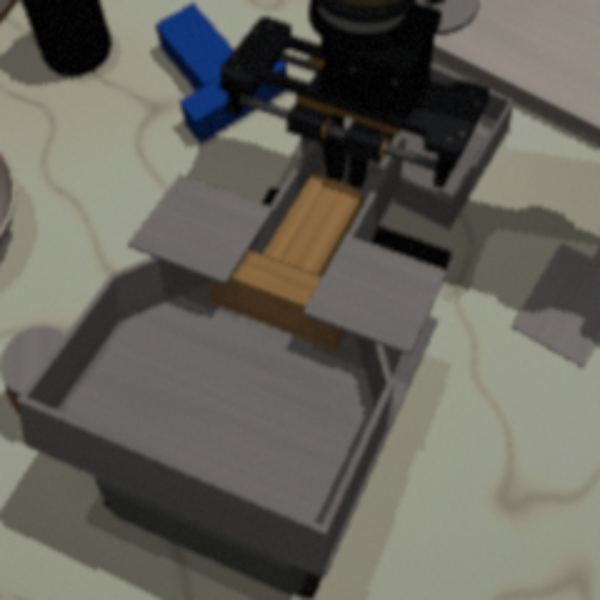

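Fingers are inside the throat, just below the stem end, with no force. Pushing up the slope now.

Call:
arm_command --increments '[[[-1, -4, 2], [0.002, 0, -0.005], 0.9], [[0, -6, 0], [0, 0, 0], 0.9], [[0, -6, 0], [0, 0, 0], 0.9], [[0, -6, 0], [0, 0, 0], 0.9], [[0, -6, 0], [0, 0, 0], 0.9], [[0, -6, 0], [0, 0, 0], 0.9], [[0, -6, 0], [0, 0, 0], 0.9], [[0, -6, 0], [0, 0, 0], 0.9], [[0, -6, 0], [0, 0, 0], 0.9], [[0, 0, 0], [0, 0, 0], 0.9], [[0, 0, 0], [0, 0, 0], 0.9]]'

```text
time_s: 7.03
ee_pos: [0.5318, 0.1446, 0.1021]
eef_rot: [-2.898, -0.028, 0.005]
force: [0.2, -0.1, 0.3]
gripper_width: 0.103
```

```bash
python3 - <<'E'
from plan import *
o,p,r=state();print(o['time_s'],p,o['gripper_width'],to_chute(p)*1000,o['force'])
rel(chute_pos(0,.014,.01),chute_rot(1))
c=read_camera('side');save(cv2.resize(c['pixels'][230:470,180:420],(600,600)),'s4.png')
c=read_camera('top');save(cv2.resize(c['pixels'][220:380,90:300],(787,600)),'t4.png')
E
```

```text
7.0333 [0.5318 0.1446 0.1021] 0.10261372796030264 [ -0.1043 -53.0833  10.2672] [ 0.1592 -0.1289  0.2624]
rot(tool now) [ 0.0007 -0.0003 -0.0042] |w| 0.00430734860498421  then shift mm in target frame [  0.1043 -67.0833   0.2672]
```

View pics/s4.png

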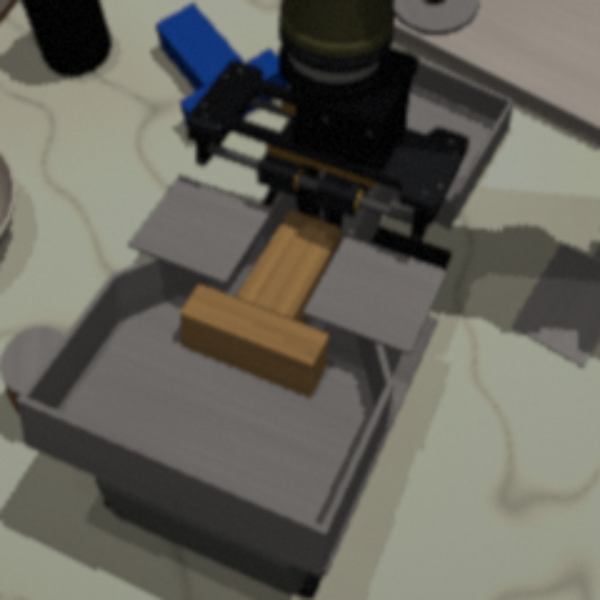

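View pics/t4.png

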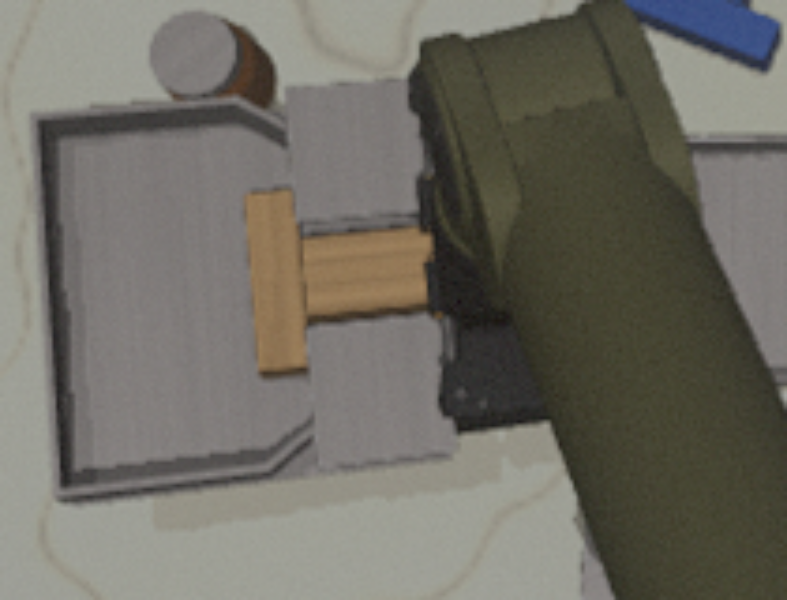

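The head is clear of the lips (top crop x≈275) and still square. Continuing the push.

Call:
arm_command --increments '[[[0, -6, 0], [0, 0, 0], 0.9], [[0, -6, 0], [0, 0, 0], 0.9], [[0, -6, 0], [0, 0, 0], 0.9], [[0, -6, 0], [0, 0, 0], 0.9], [[0, -6, 0], [0, 0, 0], 0.9], [[0, -6, 0], [0, 0, 0], 0.9], [[0, -6, 0], [0, 0, 0], 0.9], [[0, -6, 0], [0, 0, 0], 0.9], [[0, -6, 0], [0, 0, 0], 0.9], [[0, -6, 0], [0, 0, 0], 0.9], [[0, -6, 0], [0, 0, 0], 0.9], [[0, -2, 0], [0, 0, 0], 0.9], [[0, 0, 0], [0, 0, 0], 0.9], [[0, 0, 0], [0, 0, 0], 0.9]]'

```text
time_s: 8.3
ee_pos: [0.5309, 0.2097, 0.1184]
eef_rot: [-2.899, -0.027, 0.004]
force: [0.5, 0.6, -0.2]
gripper_width: 0.099
```

```bash
python3 - <<'E'
from plan import *
o,p,r=state();print(o['time_s'],p,o['gripper_width'],to_chute(p)*1000,o['force'])
c=read_camera('side');save(cv2.resize(c['pixels'][230:470,180:420],(600,600)),'s5.png')
c=read_camera('top');save(cv2.resize(c['pixels'][220:380,90:300],(787,600)),'t5.png')
E
```

```text
8.3 [0.5309 0.2097 0.1184] 0.09891405678310626 [ 0.5543 14.0326 10.3411] [ 0.4992  0.5956 -0.1694]
```

View pics/s5.png

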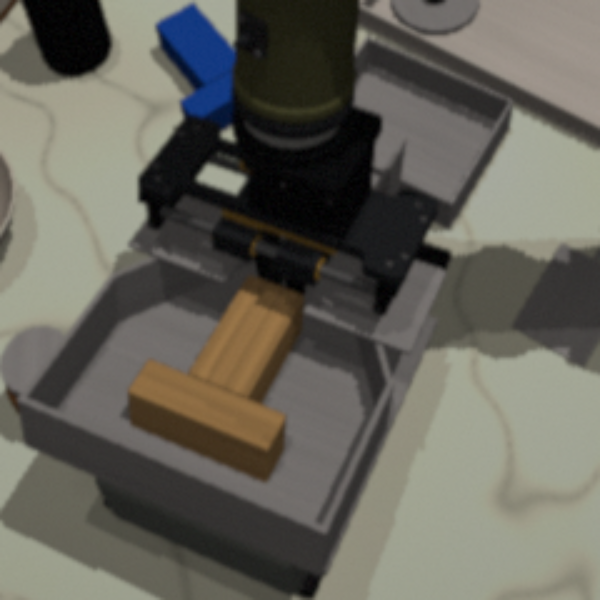

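View pics/t5.png

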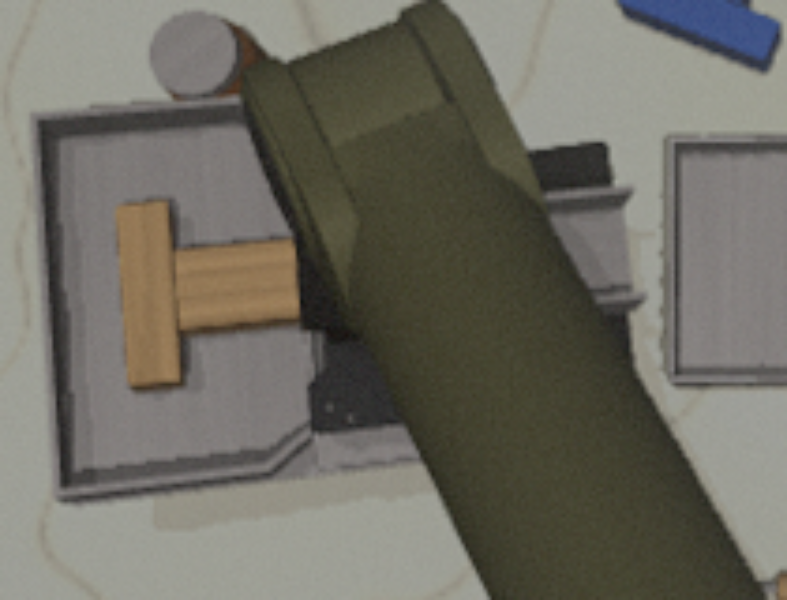

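```bash
python3 - <<'E'
from plan import *
C=pickle.load(open('cam.pkl','rb'));T,S=C['T'],C['S']
uT=lambda q:((q[0]+.5)/3.748-.5+90,(q[1]+.5)/3.75-.5+220)
uS=lambda q:((q[0]+.5)/2.5-.5+180,(q[1]+.5)/2.5-.5+230)
for n,t,s in[('far+',(117,207),(131,400)),('near+',(168,200),(150,362)),('near-',(181,384),(285,408)),('far-',(128,388),(272,446))]:
    Q,e=tri(T,uT(t),S,uS(s));print(n,to_chute(Q)*1000,e)
E
```

```text
far+ [ 51.9381 143.1183  27.739 ] 0.004082462389158824
near+ [ 52.7062 115.9999  32.8057] 0.0028690787288104926
near- [-48.0897 116.9637  44.1961] 0.003236231323661242
far- [-49.1391 143.7023  42.7996] 0.0015937171607232163
```

Call:
arm_command --increments '[[[0, 4, 0], [0, 0, 0], 0.9], [[0, 0, -15], [0, 0, 0], 0.9], [[0, 0, -20], [0, 0, 0], 0.9], [[0, 0, -20], [0, 0, 0], 0.9], [[0, 0, -20], [0, 0, 0], 0.0], [[0, -14, 0], [0, 0, 0], 0.0], [[0, -20, 0], [0, 0, 0], 0.0], [[0, -20, 0], [0, 0, 0], 0.0], [[0, -20, 0], [0, 0, 0], 0.0], [[1, -10, 0], [0, 0, 0], 0.0], [[0, 0, 0], [0, 0, 0], 0.0], [[0, 0, 0], [0, 0, 0], 0.0], [[0, 0, 0], [0, 0, 0], 0.0]]'

```text
time_s: 9.48
ee_pos: [0.5311, 0.2669, 0.2094]
eef_rot: [-2.901, -0.024, 0.005]
force: [-0.2, -0.9, 0.5]
gripper_width: 0.694
```

```bash
python3 - <<'E'
from plan import *
o,p,r=state();print(o['time_s'],p,o['gripper_width'],to_chute(p)*1000,o['force'],o['q'])
rel(chute_pos(.001,.094,.006),chute_rot(1))
c=read_camera('side');save(cv2.resize(c['pixels'][230:470,180:420],(600,600)),'s6.png')
E
```

```text
9.4833 [0.5311 0.2669 0.2094] 0.6942276461000062 [ 2.1627 91.5076 84.79  ] [-0.1676 -0.9058  0.4655] [ 0.3617  0.2352 -0.8379  1.6824 -0.0477  1.1989 -0.4219]
rot(tool now) [ 0.0035 -0.0002 -0.0072] |w| 0.00798769723791629  then shift mm in target frame [-1.1627 -2.4924 78.79  ]
```

View pics/s6.png

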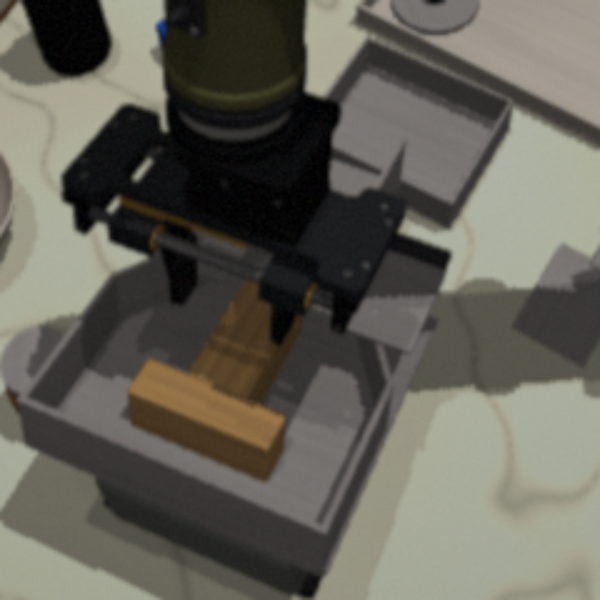

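The pusher stayed put and the open fingers straddle the stem (crop (180,290), (285,335)). Lowering to grip.

Call:
arm_command --increments '[[[0, -2, 5], [0.003, 0, -0.006], 0.0], [[0, 0, 10], [0, 0, 0], 0.0], [[0, 0, 15], [0, 0, 0], 0.0], [[0, 0, 15], [0, 0, 0], 0.0], [[0, 0, 15], [0, 0, 0], 0.0], [[0, 0, 12], [0, 0, 0], 0.0], [[0, 0, 6], [0, 0, 0], 0.0], [[0, 0, 0], [0, 0, 0], 0.0], [[0, 0, 0], [0, 0, 0], 0.0]]'

```text
time_s: 10.28
ee_pos: [0.5303, 0.2895, 0.1347]
eef_rot: [-2.896, -0.035, 0.004]
force: [-0.3, -0.3, 1.0]
gripper_width: 1.001
```

```bash
python3 - <<'E'
from plan import *
o,p,r=state();print(o['time_s'],p,o['gripper_width'],to_chute(p)*1000,o['force'])
c=read_camera('side');save(cv2.resize(c['pixels'][230:470,180:420],(600,600)),'s7.png')
E
```

```text
10.2833 [0.5303 0.2895 0.1347] 1.0006625514397274 [ 1.8585 95.4179  6.8523] [-0.2563 -0.322   1.0432]
```

View pics/s7.png

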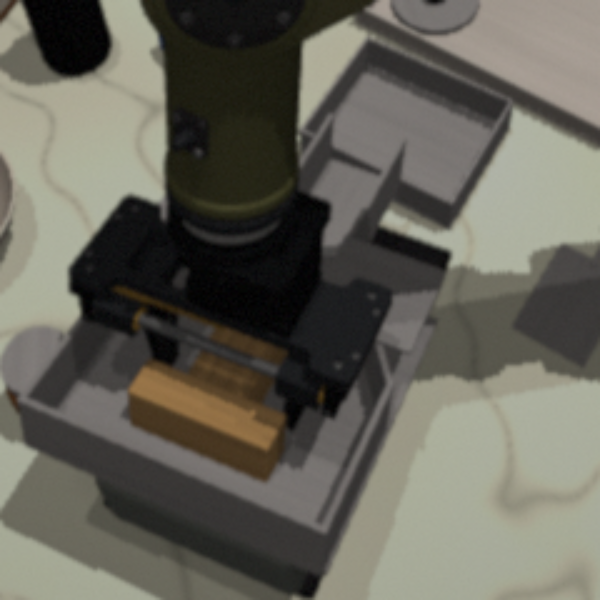

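Call:
arm_command --increments '[[[0, 0, 0], [0, 0, 0], 0.6], [[0, 0, 0], [0, 0, 0], 0.6], [[0, 0, 0], [0, 0, 0], 0.7], [[0, 0, 0], [0, 0, 0], 0.7], [[0, 0, 0], [0, 0, 0], 0.8], [[0, 0, 0], [0, 0, 0], 0.8], [[0, 0, 0], [0, 0, 0], 0.8], [[0, 0, 0], [0, 0, 0], 0.8], [[0, 0, 0], [0, 0, 0], 0.8]]' --grip_force 30

```text
time_s: 11.08
ee_pos: [0.5301, 0.2894, 0.1349]
eef_rot: [-2.897, -0.035, 0.004]
force: [-1.0, -0.2, 1.1]
gripper_width: 0.503
```

Call:
arm_command --increments '[[[0, 0, -3], [0, 0, 0], 0.8], [[0, 0, -4], [0, 0, 0], 0.8], [[0, 0, 0], [0, 0, 0], 0.8]]'

```text
time_s: 11.33
ee_pos: [0.5307, 0.2876, 0.1422]
eef_rot: [-2.896, -0.035, 0.002]
force: [0.5, -0.1, -2.3]
gripper_width: 0.501
```

```bash
python3 - <<'E'
from plan import *
o,p,r=state();print(o['time_s'],p,o['gripper_width'],to_chute(p)*1000,o['force'],o['ft_torque'])
c=read_camera('side');save(cv2.resize(c['pixels'][230:470,180:420],(600,600)),'s8.png')
E
```

```text
11.3333 [0.5307 0.2876 0.1422] 0.5010753319870954 [ 2.2476 95.3629 14.5323] [ 0.5282 -0.0756 -2.3142] [-0.3801 -0.128  -0.0118]
```

View pics/s8.png

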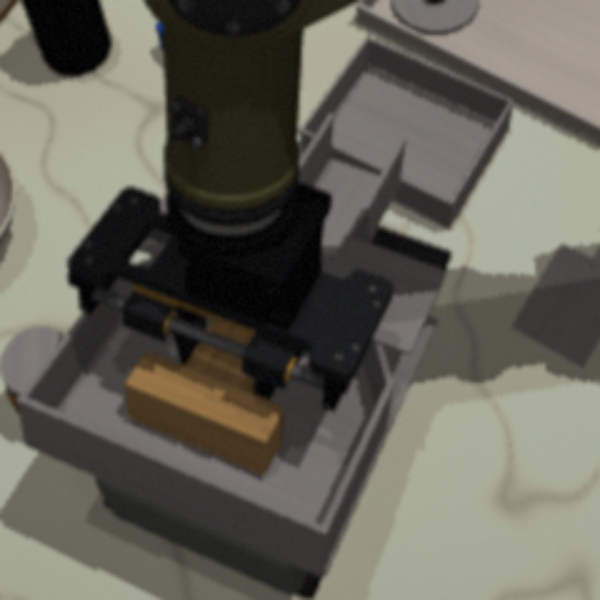

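Gripped (opening 0.50, +2 N weight). I'll shift clear of the lips up-slope, then lift.

Call:
arm_command --increments '[[[-1, -7, 0], [0, 0, 0], 0.8], [[-1, -9, 0], [0, 0, 0], 0.8], [[0, -9, 0], [0, 0, 0], 0.8], [[0, 0, -5], [0, 0, 0], 0.8], [[0, 0, -10], [0, 0, 0], 0.8], [[0, 0, -15], [0, 0, 0], 0.8], [[0, 0, -20], [0, 0, 0], 0.8], [[0, 0, -20], [0, 0, 0], 0.8], [[0, 0, -20], [0, 0, 0], 0.8], [[0, 0, -15], [0, 0, 0], 0.8], [[0, 0, -10], [0, 0, 0], 0.8], [[0, 0, 0], [0, 0, 0], 0.8], [[0, 0, 0], [0, 0, 0], 0.8]]'

```text
time_s: 12.47
ee_pos: [0.5286, 0.2839, 0.2596]
eef_rot: [-2.897, -0.034, 0.002]
force: [0.1, -0.1, -3.6]
gripper_width: 0.504
```

```bash
cat > tray.py <<'E'
from plan import *
from scipy.optimize import least_squares
C=pickle.load(open('cam.pkl','rb'));T,S=C['T'],C['S']
uR=lambda u,v:((u+.5)/4-.5+260,(v+.5)/4-.5+230)
oT=np.array([uR(*q) for q in[(298,54),(617,72),(608,532),(282,517)]])
oS=np.array([(324,236),(368,190),(457,233),(412,284)])
M=np.array([[.135,.0925,.028],[.135,-.0925,.028],[-.135,-.0925,.028],[-.135,.0925,.028]])
def w(p,m=M):
    return R.from_euler('z',p[3]).apply(m)+p[:3]
E
cat >> tray.py <<'E'
if __name__=='__main__':
    f=lambda p:np.r_[(proj(T,w(p))-oT).ravel(),(proj(S,w(p))-oS).ravel()]
    r=least_squares(f,[.47,-.19,0,-.17]);print(r.x,r.fun.reshape(-1,2))
    g=lambda q:f([q[0],q[1],0,q[2]]);r=least_squares(g,[.47,-.19,-.17]);print(r.x,r.fun.reshape(-1,2))
    pickle.dump([r.x[0],r.x[1],0,r.x[2]],open('tray.pkl','wb'))
    p=[r.x[0],r.x[1],0,r.x[2]]
    import cv2
    for nm,c in(('top',T),('side',S)):
        im=cv2.imread(f'pics/{nm}0.png')
        for sx,sy,z in((.135,.0925,.028),(.131,.0885,.004)):
            P=[[sx,sy,z],[sx,-sy,z],[-sx,-sy,z],[-sx,sy,z]]
            cv2.polylines(im,[np.round(proj(c,w(p,np.array(P)))*16).astype(np.int32)],True,(0,0,255),1,cv2.LINE_AA,4)
        a=im[230:370,310:430] if nm=='top' else im[180:300,310:470]
        cv2.imwrite(f'pics/tr_{nm}.png',cv2.resize(a,None,fx=4,fy=4))
    o,q,rr=state();print(o['time_s'],q,o['gripper_width'],to_chute(q)*1000,o['force'])
E
python3 tray.py; python3 - <<'E'
from plan import *
c=read_camera('side');save(c['pixels'],'s9.png')
E
```

```text
[ 0.4782 -0.1958 -0.0185 -0.2035] [[ 3.7324 -0.687 ]
 [ 1.5872  0.9417]
 [-1.5277  1.4844]
 [-1.0109 -1.4507]
 [-2.7928 -1.8778]
 [-6.2874 -0.7812]
 [-1.3574  0.9779]
 [ 7.581   3.0976]]
[ 0.4762 -0.1894 -0.2046] [[ 1.4577 -1.2883]
 [ 0.3942  0.5143]
 [-2.9921  2.7279]
 [-3.6532 -0.4053]
 [-3.2647 -4.602 ]
 [-6.0533 -3.932 ]
 [ 0.3638 -1.643 ]
 [ 8.7268  1.1413]]
12.4667 [0.5286 0.2839 0.2596] 0.5038197261808187 [  0.0602 120.2189 129.3929] [ 0.0998 -0.1075 -3.5924]
```

View pics/tr_top.png

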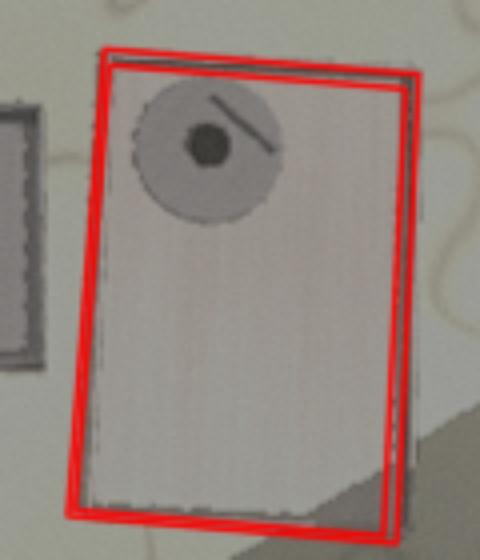

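View pics/tr_side.png

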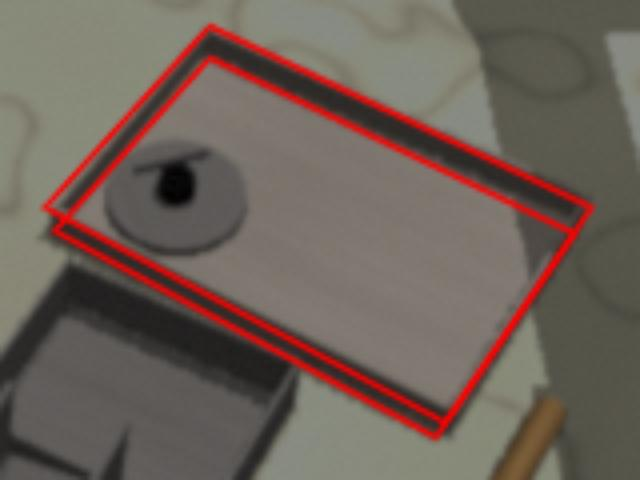

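View pics/s9.png

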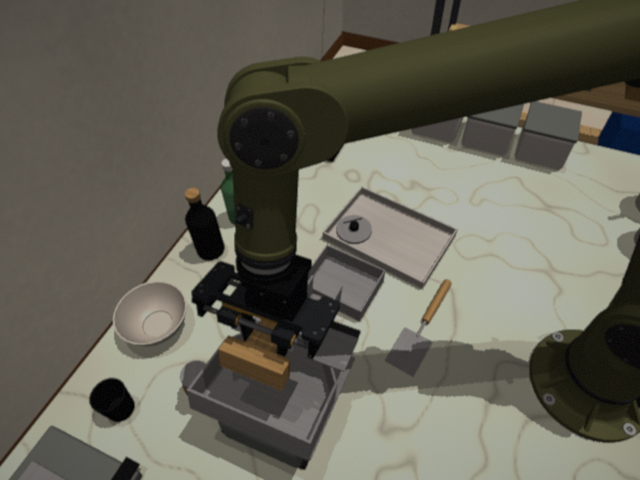

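```bash
sed -i 's/oS=.*/oS=np.array([(322.5,236.5),(362,187),(458,232),(421.7,287.5)])/' tray.py; python3 tray.py
```

```text
[ 0.4762 -0.1934 -0.0126 -0.1767] [[ 1.3648  0.6464]
 [-0.3266  0.2662]
 [-0.3603  1.5132]
 [-0.3512  0.764 ]
 [-0.9602 -1.5627]
 [-1.2897  1.8957]
 [-1.5792 -0.0166]
 [ 0.6045 -1.3427]]
[ 0.4748 -0.1891 -0.1774] [[-0.2138  0.2486]
 [-1.1626 -0.039 ]
 [-1.3407  2.353 ]
 [-2.1409  1.4988]
 [-1.2839 -3.4063]
 [-1.1499 -0.2513]
 [-0.4064 -1.8214]
 [ 1.4181 -2.684 ]]
12.5167 [0.5281 0.2839 0.2587] 0.5045131780918999 [ -0.5091 119.9871 128.5108] [ 0.1012 -0.7221 -2.871 ]
```

View pics/tr_top.png

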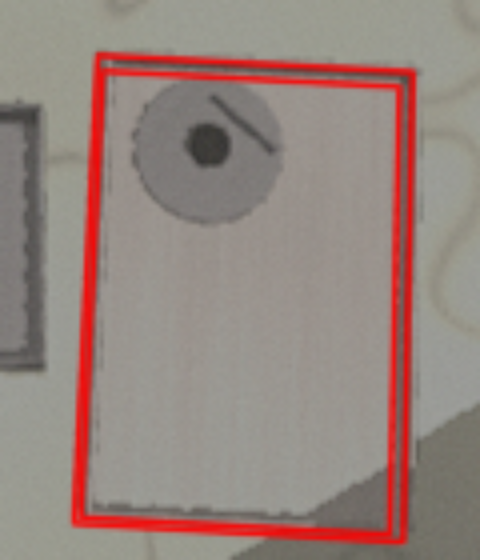

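View pics/tr_side.png

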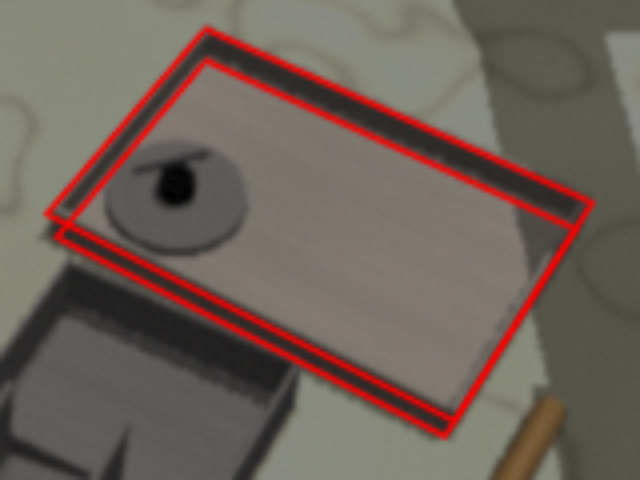

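```bash
python3 - <<'E'
from plan import *
w,d=rel([.431,-.172,.11],level_rot(-.176)); print(w/10,d*1000/20)
E
```

```text
rot(tool now) [-0.2437  0.0246  0.199 ] |w| 0.31555702972472194  then shift mm in target frame [-15.7544 465.8276 148.7209]
[-0.0244  0.0025  0.0199] [-0.7877 23.2914  7.436 ]
```

Call:
arm_command --increments '[[[0, 0, 0], [-0.0244, 0.0025, 0.0199], 0.8], [[0, 0, 0], [-0.0244, 0.0025, 0.0199], 0.8], [[0, 0, 0], [-0.0244, 0.0025, 0.0199], 0.8], [[0, 0, 0], [-0.0244, 0.0025, 0.0199], 0.8], [[0, 0, 0], [-0.0244, 0.0025, 0.0199], 0.8], [[0, 0, 0], [-0.0244, 0.0025, 0.0199], 0.8], [[0, 0, 0], [-0.0244, 0.0025, 0.0199], 0.8], [[0, 0, 0], [-0.0244, 0.0025, 0.0199], 0.8], [[0, 0, 0], [-0.0244, 0.0025, 0.0199], 0.8], [[0, 0, 0], [-0.0244, 0.0025, 0.0199], 0.8]]'

```text
time_s: 13.35
ee_pos: [0.5276, 0.2843, 0.2577]
eef_rot: [3.128, -0.276, -0.002]
force: [-0.3, 0.4, -2.1]
gripper_width: 0.505
```

Call:
arm_command --increments '[[[0, 10, 0], [0, 0, 0], 0.8], [[-1, 20, 0], [0, 0, 0], 0.8], [[-1, 25, 0], [0, 0, 0], 0.8], [[-1, 28, 0], [0, 0, 0], 0.8], [[-1, 28, 0], [0, 0, 0], 0.8], [[-1, 28, 0], [0, 0, 0], 0.8], [[-1, 28, 0], [0, 0, 0], 0.8], [[-1, 28, 0], [0, 0, 0], 0.8], [[-1, 28, 0], [0, 0, 0], 0.8], [[-1, 28, 0], [0, 0, 0], 0.8], [[-1, 28, 0], [0, 0, 0], 0.8], [[-1, 28, 0], [0, 0, 0], 0.8], [[-1, 28, 0], [0, 0, 0], 0.8], [[-1, 28, 0], [0, 0, 0], 0.8], [[-1, 28, 0], [0, 0, 0], 0.8], [[-1, 28, 0], [0, 0, 0], 0.8], [[-1, 25, 0], [0, 0, 0], 0.8], [[0, 14, 0], [0, 0, 0], 0.8], [[0, 8, 0], [0, 0, 0], 0.8], [[0, 0, 0], [0, 0, 0], 0.8]]'

```text
time_s: 15.02
ee_pos: [0.4298, -0.1737, 0.2583]
eef_rot: [-3.128, 0.281, -0.0]
force: [0.9, 0.5, -2.9]
gripper_width: 0.505
```

```bash
python3 - <<'E'
from plan import *
o,p,r=state();print(o['time_s'],p,r.as_matrix(),o['gripper_width'],o['force'],o['q'])
rel([.431,-.172,.07],level_rot(-.176))
c=read_camera('side');save(c['pixels'],'s10.png')
E
```

```text
15.0167 [ 0.4298 -0.1737  0.2583] [[ 0.984  -0.1784  0.0001]
 [-0.1784 -0.984   0.0009]
 [-0.0001 -0.0009 -1.    ]] 0.5047443444821641 [ 0.9179  0.529  -2.9199] [ 0.7201 -0.0831 -0.3674  1.8229 -0.0312  1.3966  0.18  ]
rot(tool now) [-0.0009  0.0001 -0.0034] |w| 0.0035093707444638867  then shift mm in target frame [  0.8552  -1.8551 188.256 ]
```

View pics/s10.png

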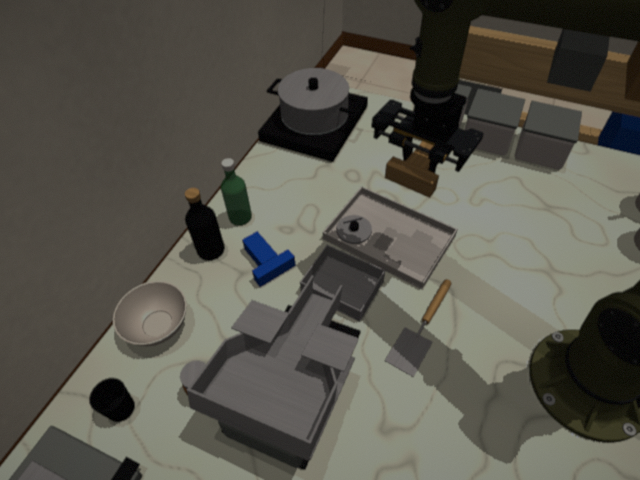

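Held level above the tray (head near (413,178)). Lowering to about 5 cm above the tray bottom to check alignment.

Call:
arm_command --increments '[[[1, -2, 8], [0, 0, 0], 0.8], [[0, 0, 16], [0, 0, 0], 0.8], [[0, 0, 22], [0, 0, 0], 0.8], [[0, 0, 24], [0, 0, 0], 0.8], [[0, 0, 24], [0, 0, 0], 0.8], [[0, 0, 24], [0, 0, 0], 0.8], [[0, 0, 24], [0, 0, 0], 0.8], [[0, 0, 22], [0, 0, 0], 0.8], [[0, 0, 16], [0, 0, 0], 0.8], [[0, 0, 10], [0, 0, 0], 0.8], [[0, 0, 0], [0, 0, 0], 0.8], [[0, 0, 0], [0, 0, 0], 0.8]]'

```text
time_s: 16.07
ee_pos: [0.4328, -0.169, 0.069]
eef_rot: [-3.129, 0.274, -0.001]
force: [0.3, 0.1, -2.8]
gripper_width: 0.502
```

```bash
python3 - <<'E'
from plan import *
o,p,r=state();print(o['time_s'],p,o['gripper_width'],o['force'])
rel([.431,-.172,.011],level_rot(-.176))
c=read_camera('side');i=c['pixels'].copy()
tr=lambda q:R.from_euler('z',-.176).apply(q)+[.476,-.191,0]
P=np.array([[-.022,-.07,0],[.022,-.07,0],[.022,.02,0],[.05,.02,0],[.05,.048,0],[-.05,.048,0],[-.05,.02,0],[-.022,.02,0]])
for z,col in((p[2]-.007,(255,0,0)),(p[2]+.033,(0,255,0))):
    Q=R.from_euler('z',-.18).apply(P)+[p[0],p[1],z]
    cv2.polylines(i,[np.round(proj(c,Q)*16).astype(np.int32)],True,col,1,cv2.LINE_AA,4)
save(np.hstack([cv2.resize(c['pixels'][120:300,310:480],(380,402)),cv2.resize(i[120:300,310:480],(380,402))]),'s11.png')
E
```

```text
16.0667 [ 0.4328 -0.169   0.069 ] 0.5022542435692788 [ 0.2913  0.1131 -2.8114]
rot(tool now) [-0.001  -0.0006  0.0016] |w| 0.0019658471213594526  then shift mm in target frame [-1.221   3.2249 58.0433]
```

View pics/s11.png

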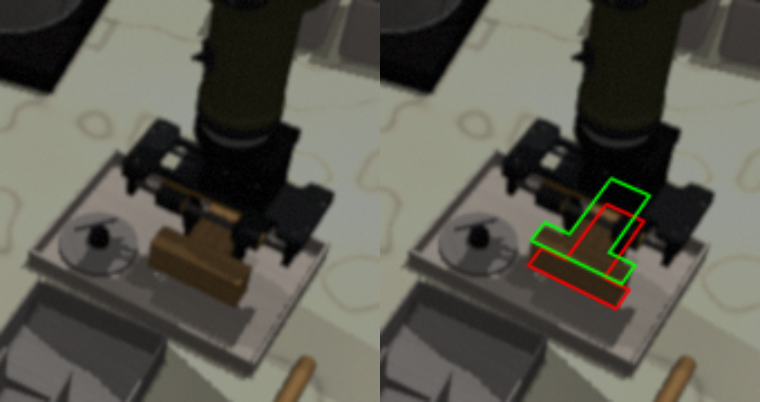

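Call:
arm_command --increments '[[[-1, 3, 8], [0, 0, 0], 0.8], [[0, 0, 10], [0, 0, 0], 0.8], [[0, 0, 10], [0, 0, 0], 0.8], [[0, 0, 8], [0, 0, 0], 0.8], [[0, 0, 7], [0, 0, 0], 0.8], [[0, 0, 5], [0, 0, 0], 0.8], [[0, 0, 2], [0, 0, 0], 0.8], [[0, 0, 0], [0, 0, 0], 0.8], [[0, 0, 0], [0, 0, 0], 0.8], [[0, 0, 0], [0, 0, 0], 0.8]]'

```text
time_s: 16.95
ee_pos: [0.4316, -0.1729, 0.0195]
eef_rot: [-3.129, 0.276, -0.003]
force: [-0.8, 0.8, -2.4]
gripper_width: 0.499
```

Call:
arm_command --increments '[[[0, 0, 2], [0, 0, 0], 0.8], [[0, 0, 1], [0, 0, 0], 0.8], [[0, 0, 1], [0, 0, 0], 0.8], [[0, 0, 0], [0, 0, 0], 0.8], [[0, 0, 0], [0, 0, 0], 0.8]]'

```text
time_s: 17.37
ee_pos: [0.4311, -0.1728, 0.0151]
eef_rot: [-3.129, 0.276, -0.002]
force: [0.4, -0.9, -2.8]
gripper_width: 0.504
```

```bash
python3 - <<'E'
from plan import *
o,p,r=state();print(o['time_s'],p,o['gripper_width'],o['force'],o['ft_torque'])
c=read_camera('side');save(cv2.resize(c['pixels'][120:300,310:480],(680,720))[:600],'s12.png')
E
```

```text
17.3667 [ 0.4311 -0.1728  0.0151] 0.5040724703078227 [ 0.4392 -0.8837 -2.8433] [-0.046  -0.0601  0.0232]
```

View pics/s12.png

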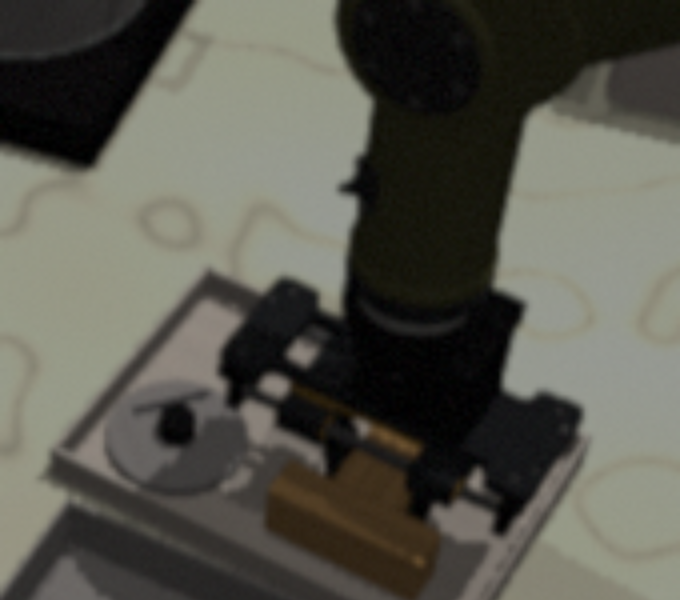

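Still carrying the full weight (−2.8 N). Lowering about 1 mm at a time until contact shows.

Call:
arm_command --increments '[[[0, 0, 1], [0, 0, 0], 0.8], [[0, 0, 1], [0, 0, 0], 0.8], [[0, 0, 0], [0, 0, 0], 0.8], [[0, 0, 0], [0, 0, 0], 0.8]]'

```text
time_s: 17.75
ee_pos: [0.4311, -0.1728, 0.013]
eef_rot: [-3.129, 0.276, -0.001]
force: [-0.1, 0.3, -2.9]
gripper_width: 0.5
```

Call:
arm_command --increments '[[[0, 0, 1], [0, 0, 0], 0.8], [[0, 0, 0], [0, 0, 0], 0.8], [[0, 0, 0], [0, 0, 0], 0.8]]'

```text
time_s: 18.0
ee_pos: [0.4311, -0.1728, 0.012]
eef_rot: [-3.129, 0.276, -0.001]
force: [-0.4, 0.5, -2.4]
gripper_width: 0.504
```

Call:
arm_command --increments '[[[0, 0, 1], [0, 0, 0], 0.8], [[0, 0, 0], [0, 0, 0], 0.8], [[0, 0, 0], [0, 0, 0], 0.8]]'

```text
time_s: 18.25
ee_pos: [0.4311, -0.1728, 0.0111]
eef_rot: [-3.129, 0.276, -0.002]
force: [0.3, -0.2, -2.6]
gripper_width: 0.504
```

Call:
arm_command --increments '[[[0, 0, 1], [0, 0, 0], 0.8], [[0, 0, 0], [0, 0, 0], 0.8], [[0, 0, 0], [0, 0, 0], 0.8]]'

```text
time_s: 18.5
ee_pos: [0.4312, -0.1728, 0.0109]
eef_rot: [-3.129, 0.276, -0.001]
force: [-2.2, 0.9, 4.4]
gripper_width: 0.503
```

Call:
arm_command --increments '[[[0, 0, 1], [0, 0, 0], 0.8], [[0, 0, 0], [0, 0, 0], 0.8], [[0, 0, 0], [0, 0, 0], 0.8]]'

```text
time_s: 18.75
ee_pos: [0.4312, -0.1728, 0.0108]
eef_rot: [3.129, -0.276, 0.0]
force: [-4.2, 1.3, 14.2]
gripper_width: 0.502
```

Contact at z≈0.0109, as expected. Easing off 1 mm and opening the fingers.

Call:
arm_command --increments '[[[0, 0, -1], [0, 0, 0], 0.8], [[0, 0, 0], [0, 0, 0], 0.8], [[0, 0, 0], [0, 0, 0], 0.45], [[0, 0, 0], [0, 0, 0], 0.4], [[0, 0, 0], [0, 0, 0], 0.3], [[0, 0, 0], [0, 0, 0], 0.2], [[0, 0, 0], [0, 0, 0], 0.2], [[0, 0, 0], [0, 0, 0], 0.2], [[0, 0, 0], [0, 0, 0], 0.2]]'

```text
time_s: 19.5
ee_pos: [0.4312, -0.1728, 0.0101]
eef_rot: [-3.129, 0.276, -0.002]
force: [1.0, 0.0, 0.4]
gripper_width: 0.786
```

```bash
python3 - <<'E'
from plan import *
o,p,r=state();print(o['time_s'],p,o['gripper_width'],o['force'],o['ft_torque'])
c=read_camera('side');save(cv2.resize(c['pixels'][120:300,310:480],(680,720))[120:],'s13.png')
E
```

```text
19.5 [ 0.4312 -0.1728  0.0101] 0.7856292331138566 [1.0348 0.0402 0.4093] [ 0.0075 -0.0937 -0.0227]
```

View pics/s13.png

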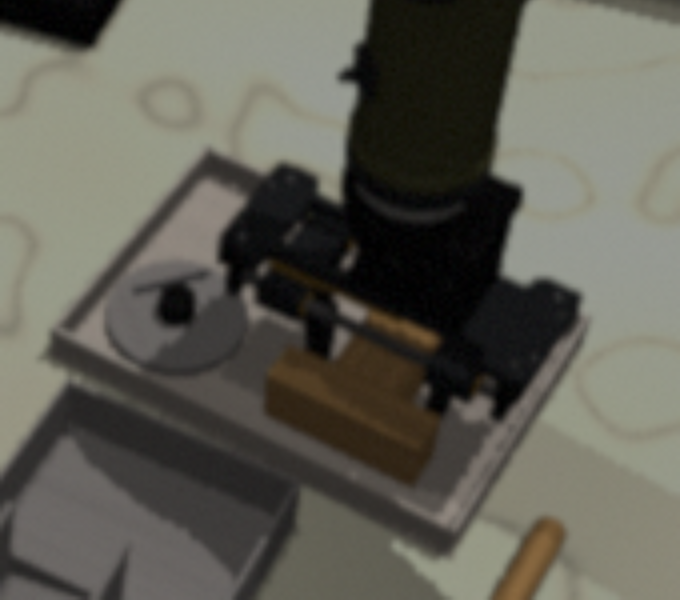

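Released: the fingers are clear on both sides (crop (318,330), (440,390)). Now straight up, then aside for a look.

Call:
arm_command --increments '[[[0, 0, -5], [0, 0, 0], 0.2], [[0, 0, -10], [0, 0, 0], 0.2], [[0, 0, -20], [0, 0, 0], 0.2], [[0, 0, -25], [0, 0, 0], 0.2], [[0, 0, -30], [0, 0, 0], 0.2], [[0, 0, -30], [0, 0, 0], 0.2], [[0, 0, -30], [0, 0, 0], 0.2], [[0, 0, -30], [0, 0, 0], 0.2], [[0, 25, 0], [0, 0, 0], 0.2], [[0, 30, 0], [0, 0, 0], 0.2], [[0, 30, 0], [0, 0, 0], 0.2], [[0, 30, 0], [0, 0, 0], 0.2], [[0, 30, 0], [0, 0, 0], 0.2], [[0, 30, 0], [0, 0, 0], 0.2], [[0, 30, 0], [0, 0, 0], 0.2], [[0, 30, 0], [0, 0, 0], 0.2], [[0, 20, 0], [0, 0, 0], 0.2], [[0, 0, 0], [0, 0, 0], 0.2], [[0, 0, 0], [0, 0, 0], 0.2]]'

```text
time_s: 21.13
ee_pos: [0.3857, -0.4247, 0.1906]
eef_rot: [-3.128, 0.28, -0.002]
force: [1.0, 0.4, 0.8]
gripper_width: 0.802
```

```bash
python3 - <<'E'
from plan import *
o,p,r=state();print(o['time_s'],p,o['gripper_width'],o['force'],np.abs(o['dq']).max())
out=[]
for n in('top','side'):
    c=read_camera(n);save(c['pixels'],n+'14.png');i=c['pixels'].copy()
    P=np.array([[-.022,-.07,0],[.022,-.07,0],[.022,.02,0],[.05,.02,0],[.05,.048,0],[-.05,.048,0],[-.05,.02,0],[-.022,.02,0]])
    Q=R.from_euler('z',-.178).apply(P)+[.4312,-.1728,.044]
    cv2.polylines(i,[np.round(proj(c,Q)*16).astype(np.int32)],True,(255,0,0),1,cv2.LINE_AA,4)
    a=i[225:375,300:450] if n=='top' else i[170:300,310:470]
    out.append(cv2.resize(a,(400,400 if n=='top' else 325)))
    out[-1]=cv2.copyMakeBorder(out[-1],0,400-out[-1].shape[0],0,0,cv2.BORDER_CONSTANT)
save(np.hstack(out),'f14.png')
E
```

```text
21.1333 [ 0.3857 -0.4247  0.1906] 0.8022928516348349 [0.9516 0.4154 0.8333] 0.038888480233222014
```

View pics/f14.png

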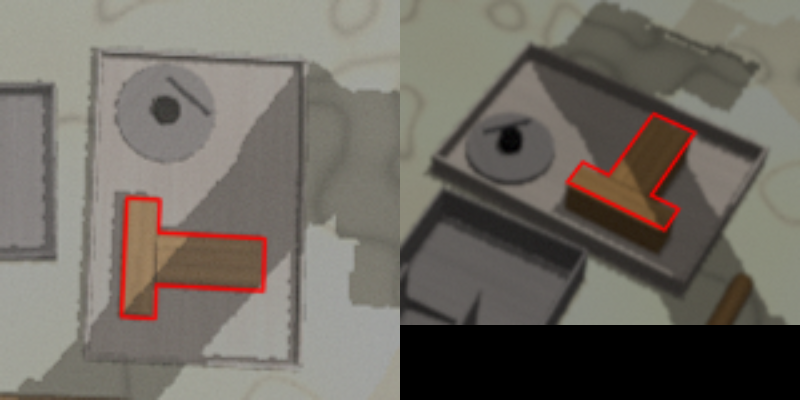

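View pics/side14.png

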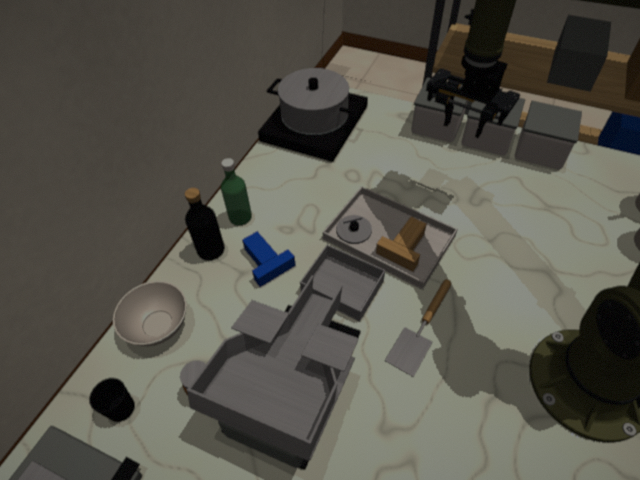

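The pusher lies flat in the clear part of the tray. Its outline in both views matches the z=44 mm top-face model, and the disc, pan and jar have not moved. Handing in.

```bash
python3 -c "
from plant import job
print(job.finish_job())"
```

```text
the job is handed in; nothing more can be done
None
```

The wooden T pusher is out of the chute and lying flat on the tray's bottom in the clear end. I handed the job in at about 21 s of the 66 s allowed.

- **Push and lift:** I pushed it about 108 mm up the slope by its stem end with nearly shut fingers. Then I gripped the stem across its middle with 30 N, slid it clear of the lips and lifted it out.
- **Laying down:** I lowered it in roughly 1 mm steps until contact showed at TCP z ≈ 11 mm, which was the height I expected. The force reached about 14 N there, so I eased off 1 mm before opening the fingers and moving away.
- **Last checks:** In both camera views the pusher matches its predicted outline with the top face at 44 mm, so it is lying flat. It is clear of the tray walls and the disc. The disc, pan, jar and blue look-alike show no movement, and the gripper was far off and touching nothing.
- **Disagreements:**
  - My first corner picks for the tray in the side view were off, and I corrected them.
  - The two-view heights of the tray and pusher varied by several mm (the tray fitted about 13 mm low), so I set the final height by contact force instead.

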